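# Tip a bearing housing onto the inspection bed and seat it

### The job

The cast bearing housing stands on its foot in front of the inspection bed with its bore facing you, and has to be measured lying down. Bring it up against the front edge of the bed, tip it over that edge so that it lies flat on the bed with its bore facing up, then push it fully home between the two guides, square against the stop at the back, and draw back from it. Leave the V-block, the tape roll and the oil bottle standing where they are.

Things in the scene. Friction and masses are not known exactly. Their poses are not given: they have to be found in the camera images.
- housing_center (a point): Centre of the cast aluminium bearing housing (bare metal, blue side panels, flat faces, 0.6 to 1.1 kg). As it stands: 80 mm deep (x), 104 mm wide (y), 100 mm high (z), this point 50 mm over the bench. Its z points from foot to top, -x out of the bored front face. It starts with its back face 12 to 31 mm before the bed's edge, turned up to 0.2 rad to the bed. Too wide to grip across.
- housing_front (a point): Middle of the housing's front face, 40 mm from its centre along -x; axes as housing_center. Its bore is 54 mm wide, 30 mm deep: push beside or above it. Pushed at 30 mm height the housing slides; with its foot against the bed's edge, a push at 75 to 95 mm height tips it away. This face rises as it tips (at first 1 mm per mm pushed): a rubber fingertip must rise with it on that arc, or it binds.
- housing_foot (a point): Middle of the housing's underside, 50 mm from its centre along -z; axes as housing_center. Tipped 50 to 60 degrees the housing passes its balance and drops the last way by itself (a mere 10 mm for its centre). It then lies 80 mm high, 100 mm long, this foot face toward the robot, overhanging the bed's front edge by some 10 to 35 mm: push here, at about half height, to send it home.
- bed: Inspection bed, fixed to the bench: a dark steel plate 148 mm long (x), 160 mm wide (y), 12 mm high, two white wear strips flush in its top. Origin under the plate's centre, at bench height; x points from its open front edge (x = -74 mm) to its stop (face at x = +56 mm), z up. A housing that is home has its centre at x = +6 mm, y = 0, 52 mm over the bench.
- bed_edge (a point): Middle of the bed's top front edge, 12 mm over the bench; axes as the bed. The plate behind it is clear for 77 mm; then come slippery white plastic lead-ins, 30 mm high, flared from about 128 mm apart at their mouth, to the guides. A fingertip pushing squarely drags the housing sideways with it as well, so it can be centred before it enters.
- bed_stop (a point): Middle of the stop face at the back of the bed, 27 mm over the bench; axes as the bed. The dark stop block is 112 mm wide, its top 42 mm over the bench. Two aluminium guides, tops 30 mm over the bench, run 23 mm forward from this face, 109 mm apart (2.5 mm play each side of the housing).
- v_block: Ground steel V-block, 45 x 40 x 34 mm, standing on the bench to the left of the work; origin in the middle of its underside. A bystander.
- tape: Roll of beige masking tape lying flat, 100 mm across, 25 mm high; origin in the middle of its underside. A bystander to the left of the work.
- oil: Small brown oil dropper bottle with black cap, 33 mm across, 102 mm high, standing to the right of the work; origin in the middle of its underside. A bystander.
Mind the look-alikes: they are no part of the job. Of the things shaped like the part that bears housing_center, the aluminium one is meant.

How it is judged:
By the outcome, as a careful person would: the job done as asked, in the order asked, and still so for the second after the job is handed in, with the robot touching nothing.
It also fails if it takes over 48 s, if anything falls off the work surface, if the arm or the gripper's body presses on something with over 40 N, if the wrist force passes 120 N, or if a joint passes its speed limit or range.

### The arm

A 6-joint arm with a two-finger parallel gripper is mounted at the origin on a cart in front of the work surface, level with it; the furniture and walls round the work are solid. World frame = base frame: x ahead of the robot, y to its left, z up, the work surface at z = 0. Lengths are in mm, angles in rad, forces in N, time in s.
With the tool pointing down it reaches from about 375 to 975 mm from the base axis. Payload 3.8 kg.
Tool frame: the origin (TCP) lies on the centre line of the jaws, within the pads' length; the fingertips stand 17 mm ahead of it and the grasp point (between the pads) lies 2 mm behind it (env.tip_reach is the distance from the TCP to the fingertips, in mm); z points along the fingers, x is the direction in which the jaws open and shut, and the axes are right-handed (so a half turn about z gives the same grasp; the last joint's range is limited). The gripper opens to 85 mm and grips with 20 to 120 N. Pads are 22 mm wide; open, the fingers measure 114 mm over their backs; the gripper's body (76 mm by 85 mm) begins 54 mm behind the grasp point. The pads swing forward as they close: fully open they stand 13 mm farther back than shut.
Start: joints at [-1.322, 0.264, 1.604, -0, 1.274, -0.037], TCP at [190.294, -647.616, 223.18] pointing down, gripper open.
Joint ranges: [-2.63, 2.63], [-0.94, 2.18], [0.31, 2.57], [-1.31, 4.45], [0, 2.66], [-2.55, 2.55]. Speed limits (rad/s): [2.57, 2.57, 3.14, 3.14, 3.14, 3.14].

### API

Orientations are given as a 3x3 rotation matrix whose columns are the frame's x, y, z axes.
In Python, from plant import env, optics gives the robot as it stands.
- The arm moves only by the tool send_rows, never from a script. Its argument "series" is a list of rows, each a list of 7 numbers: the shift along the tool's x, y, z in mm, then the turn, a rotation vector about the tool's x, y, z in rad, then the opening, from -1 (shut) to 1 (fully open), so that 0 is half open. A call has 1 to 20 rows; each row is the pose to reach, as a shift and turn from the pose measured when the call began, along the tool's axes at that moment; what a row does not reach only later rows make up. A row lasts 1/10 s, in which the tool goes at most 50 mm and 8.59 degrees, less where a joint would pass 70% of its speed; a pose out of reach is approached as far as the arm can. A call with a gripper value outside its range is refused whole. The fingers move at their own pace and stop on an object; "newtons" is the grip in N (left out, the last holds). Time passes only in rows, so rows that repeat a pose let the fingers close. It gives the time, the measured TCP pose, the force and the opening at its end, in the units of the state.
- env.observe(): the state, without advancing time (a new reading comes with each control period).
- optics.grab_frame(name): name is "scene" or "top" or "wrist"; returns the picture (480x640x3 uint8, blue, green, red); there is no depth.
- optics.get_calibration(name): a dict with "fx", "fy", "cx", "cy" (pixels), "xyz" and "rotation" of the camera in the world; the wrist camera has in their place "hand_eye" (4x4, takes a point from camera to tool coordinates, whose origin is the TCP and whose axes are the tool frame's). Camera axes: x right, y up, looking along -z (the intrinsics and any distortion apply to the point x, -y, -z); pixel columns grow to the right and rows downward; lengths in mm; the calibration is good to about 2 mm. The wrist camera is an equidistant fisheye: a pixel r from the principal point sees the ray r / f radians off the axis. A picture is of the moment at which its call begins: read the wrist's pose just before it. get_calibration takes no time and is no camera call.
- env.close_job(): hands the job in, once; it reports no verdict.
Trained networks look in the newest picture that a camera, given by its name, has taken for a name from the list of things; names that differ only in an ending like _2 or _b are one class to them, and where a whole thing is asked for, a point or a joint stands for the part that bears it (a point fixed in the world has none). Each returns a list of dicts, best first, with "score" (0 to 1); they miss things now and then, are a little off and sometimes report something else, mostly with a low value. They report only what shows in the picture. A call takes as long as a camera call. They do not tell look-alikes from the thing itself.
- optics.spot_in(camera, label): "box" ([left, top, width, height] in pixels, round what is visible of it).
- optics.spot_point(camera, label): "at" ([row, column] in pixels: a listed point, or the origin of a listed thing).
The state is a dict: "t": time; "joint_positions": joint angles; "qvel": joint speeds; "effort": joint torques, N m; "tcp_pos": TCP position; "tcp_rot": TCP orientation; "force": force on the tool from outside, world axes, zero at the start; "moment": the same for the moment, N m; "opening": finger opening in mm.
Only numpy, scipy, OpenCV 4.12 (cv2) and the standard library are available. Lean on these libraries where they do the work, as an engineer would, in place of code of your own. Each camera call takes 0.05 s, during which the arm holds its last target.

## Working session

There is one attempt and no reset: what is moved stays moved. The work goes in short steps, Python scripts to look and compute and a tool call to move; the robot and the scene stay as the last step left them, time stands still between calls to the robot, and variables do not carry over. Pictures are saved under pics/ and viewed, and the job is handed in when it is done.

Besides the shell and the picture viewer there is one more tool, called after "Emit:" by a JSON object that holds its "name" and its "arguments". send_rows: Moves the arm, as the interface text tells. Its arguments: {"type":"object","properties":{"series":{"type":"array"},"newtons":{"type":"number"}},"required":["series"]}

```bash
ls; mkdir -p pics; python3 - <<'E'
from plant import env, optics
import cv2
for n in ["scene","top","wrist"]:
    im=optics.grab_frame(n); cv2.imwrite(f"pics/a_{n}.png",im)
    c=optics.get_calibration(n); print(n,c)
    if n!="wrist":
        for l in ["housing_center","housing_front","housing_foot","bed","bed_edge","bed_stop"]:
            print(l,[(r["at"],round(r["score"],2)) for r in optics.spot_point(n,l)][:4])
print(env.observe(), env.tip_reach)
E
```

```text
pics
scene {'fx': 545.2560462347691, 'fy': 545.2560462347691, 'cx': 321.27605240140616, 'cy': 230.1381050281145, 'xyz': array([-405.8154976 , -622.31934671,  629.56176369]), 'rotation': array([[ 0.44623022,  0.41775293, -0.79142976],
       [-0.89456131,  0.23319319, -0.38128861],
       [ 0.02527159,  0.87812495,  0.47776346]])}
housing_center [([209.8, 339.6], 0.73), ([273.9, 368.1], 0.66)]
housing_front [([210.5, 323.0], 0.84), ([287.2, 365.3], 0.57)]
housing_foot [([231.7, 339.3], 0.91), ([298.8, 368.8], 0.74)]
bed [([270.0, 397.8], 0.75), ([298.1, 367.0], 0.4)]
bed_edge []
bed_stop [([247.0, 408.8], 0.67)]
top {'fx': 436.5584249944205, 'fy': 436.5584249944205, 'cx': 317.05459929320875, 'cy': 235.5324749663335, 'xyz': array([ 416.58261223, -159.25222671, 1084.94884517]), 'rotation': array([[-0.00725488,  0.99332376, -0.11513155],
       [-0.99946716, -0.00353886,  0.03244792],
       [ 0.03182385,  0.11530561,  0.99282015]])}
housing_center [([180.7, 297.8], 0.97)]
housing_front [([192.9, 287.3], 0.71), ([250.7, 183.4], 0.55), ([227.8, 443.0], 0.23)]
housing_foot [([186.7, 298.6]
[... 676 characters left out ...]
     1.27368681e+00, -3.68886500e-02]), 'qvel': array([ 2.09234168e-03,  8.01657732e-04,  9.79470954e-04, -6.07018234e-04,
        2.19993718e-05,  6.44622802e-04]), 'effort': array([ 1.06931311e-03, -5.14908886e+01, -3.67665017e+01, -6.70444862e-06,
        6.28058351e-04, -9.55198715e-06]), 'tcp_pos': array([ 190.29894439, -647.61704947,  223.2022175 ]), 'tcp_rot': array([[ 2.81896924e-01, -9.59444695e-01,  3.37059968e-05],
       [-9.59444695e-01, -2.81896925e-01, -3.05223588e-05],
       [ 3.87861321e-05, -2.37348808e-05, -9.99999999e-01]]), 'force': array([-0.38895327, -0.55866296, -0.05494635]), 'moment': array([-0.01943268, -0.0009477 ,  0.03750728]), 'opening': 85.3791379980025} 17.0
```

View pics/a_scene.png

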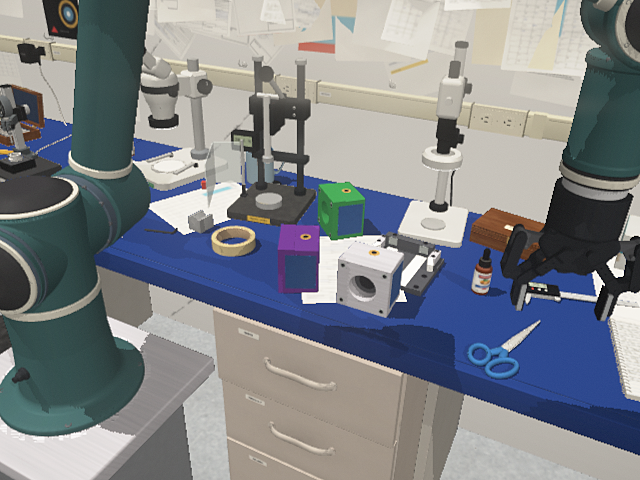

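View pics/a_top.png

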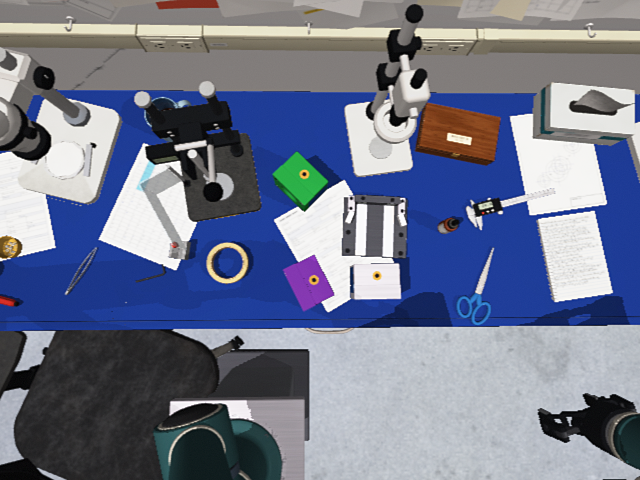

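The aluminium housing is at about (376,280) in the top picture, with the bed behind it at about (375,227). The purple and green housings are look-alikes. Next I zoom in to measure.

```bash
python3 - <<'E'
import cv2
im=cv2.imread("pics/a_top.png"); c=im[185:310,325:425]
cv2.imwrite("pics/b_top.png",cv2.resize(c,None,fx=5,fy=4.8,interpolation=cv2.INTER_CUBIC) if 0 else cv2.resize(c,(480,600),interpolation=cv2.INTER_CUBIC))
im=cv2.imread("pics/a_scene.png"); c=im[220:330,320:460]
cv2.imwrite("pics/b_scene.png",cv2.resize(c,(700,550),interpolation=cv2.INTER_CUBIC))
E
```

```text
(no output)
```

View pics/b_top.png

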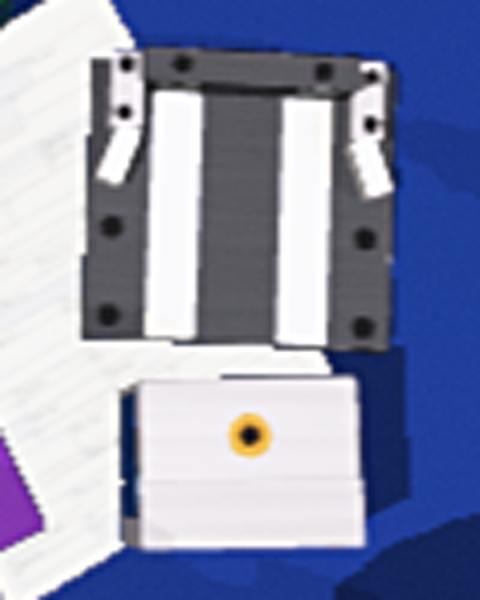

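View pics/b_scene.png

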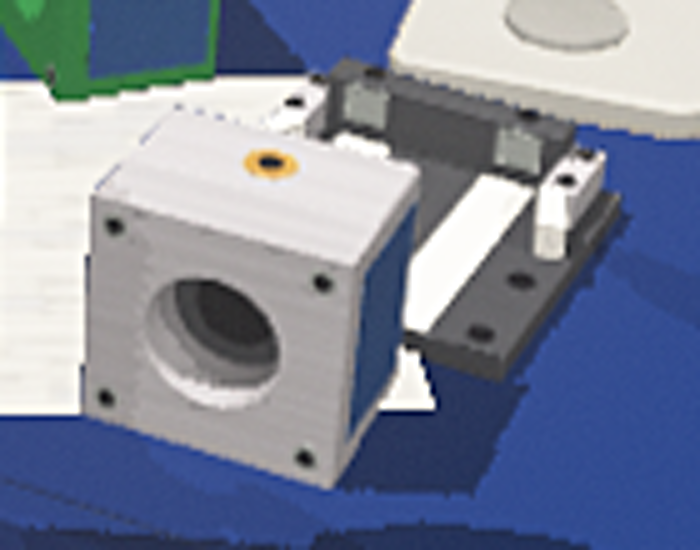

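```bash
cat > h.py <<'E'
import numpy as np
from plant import env, optics
def ray(cam,u,v):
    c=optics.get_calibration(cam); d=np.array([(u-c['cx'])/c['fx'],-(v-c['cy'])/c['fy'],-1]); return np.array(c['xyz']),c['rotation']@d
def atz(cam,u,v,z):
    o,d=ray(cam,u,v); return o+d*(z-o[2])/d[2]
def proj(cam,p):
    c=optics.get_calibration(cam); q=c['rotation'].T@(np.array(p)-c['xyz']); return c['cx']+c['fx']*q[0]/-q[2], c['cy']-c['fy']*q[1]/-q[2]
E
python3 - <<'E'
from h import *
np.set_printoptions(precision=1,suppress=True)
f=lambda x,y:(325+x/4.8-.4,185+y/4.8-.4)
g=lambda x,y:(320+x/5-.4,220+y/5-.4)
for n,x,y,z in [("H tl",138,382,100),("H tr",357,377,100),("H br",366,547,100),("H bl",140,548,100),("bore",250,435,100),
 ("bed fl",82,338,12),("bed fr",388,350,12),("bed br",397,68,12),("bed bl",92,58,12),("stopL",147,85,42),("stopR",350,93,42)]:
    print(n,atz("top",*f(x,y),z))
for n,x,y,z in [("H fl",93,195,100),("H fr",360,268,100),("H br",418,172,100),("H bl",178,107,100),("foot fl",85,413,0),("foot fr",333,488,0),("bed fr",503,377,12),("hole",270,161,100)]:
    print("sc",n,atz("scene",*g(x,y),z))
print([ (r['at'],r['score'],atz("top",r['at'][1],r['at'][0],0)) for l in ["v_block","tape","oil"] for r in (optics.spot_point("top",l)[:1])])
E
```

```text
H tl [ 465.3 -273.1  100. ]
H tr [ 467.1 -377.   100. ]
H br [ 387.5 -378.9  100. ]
H bl [ 387.9 -272.7  100. ]
bore [ 440.1 -325.5  100. ]
bed fl [ 492.4 -254.8   12. ]
bed fr [ 485.4 -413.    12. ]
bed br [ 633.3 -422.3   12. ]
bed bl [ 638.8 -262.    12. ]
stopL [ 618.6 -286.9   42. ]
stopR [ 614.4 -390.4   42. ]
sc H fl [ 387.8 -276.6  100. ]
sc H fr [ 388.7 -381.3  100. ]
sc H br [ 462.5 -377.7  100. ]
sc H bl [ 464. -278.  100.]
sc foot fl [ 389. -277.    0.]
sc foot fr [ 390.5 -379.1    0. ]
sc bed fr [ 473.7 -417.8   12. ]
sc hole [ 442.8 -325.3  100. ]
[([248.9, 182.0], 0.76, array([510.3, 139.3,   0. ])), ([265.2, 229.1], 0.88, array([469.5,  23. ,   0. ])), ([227.5, 441.7], 0.62, array([ 561.7, -510.6,    0. ]))]
```

```bash
cat >> h.py <<'E'
from scipy.spatial.transform import Rotation as Ro
np.set_printoptions(precision=3,suppress=True)
def Rt(alpha,yaw):  # tool pitched alpha deg below horizontal, heading yaw
    a=np.radians(alpha); c,s=np.cos(a),np.sin(a)
    return Ro.from_euler('z',yaw).as_matrix()@np.array([[0,-s,c],[-1,0,0],[0,-c,-s]])
def go(tip,alpha,yaw):
    o=env.observe(); R=Rt(alpha,yaw); p=np.array(tip)-17*R[:,2]
    return np.r_[o['tcp_rot'].T@(p-o['tcp_pos']), Ro.from_matrix(o['tcp_rot'].T@R).as_rotvec()]
YB=-0.052
def st():
    o=env.observe(); R=o['tcp_rot']; tip=o['tcp_pos']+17*R[:,2]
    print('t',o['t'],'tip',tip,'pitch',np.degrees(np.arcsin(-R[2,2])),'yaw',np.arctan2(-R[0,0],-R[1,0])*-1,'q',o['joint_positions'],'F',o['force'],'op',o['opening'])
E
python3 - <<'E'
from h import *
st(); print(go((340,-324,160),45,YB))
E
```

```text
t 0.9 tip [ 190.305 -647.622  206.212] pitch 89.9974200638628 yaw 0.28579708378239604 q [-1.322  0.264  1.604  0.     1.274 -0.037] F [0.055 0.073 0.365] op 85.58822024061294
[-272.277 -223.517   51.188    0.778    0.133    0.32 ]
```

Emit:
{"name": "send_rows", "arguments": {"series": [[-60,-50,10,0.15,0.03,0.06,0.4],[-110,-90,20,0.3,0.05,0.12,0.4],[-160,-130,30,0.45,0.08,0.18,0.4],[-210,-175,40,0.6,0.1,0.25,0.4],[-250,-205,48,0.7,0.12,0.29,0.4],[-272,-223,51,0.778,0.133,0.32,0.4],[-272,-223,51,0.778,0.133,0.32,0.4],[-272,-223,51,0.778,0.133,0.32,0.4],[-272,-223,51,0.778,0.133,0.32,0.4],[-272,-223,51,0.778,0.133,0.32,0.4],[-272,-223,51,0.778,0.133,0.32,0.4]]}}

```text
t: 2.0
tcp_pos: [327.6, -326.1, 173.6]
tcp_rot: [[-0.053, -0.706, 0.706], [-0.999, 0.035, -0.039], [0.003, -0.708, -0.707]]
force: [-0.1, -0.5, 0.7]
opening: 59.5
```

```bash
python3 - <<'E'
from h import *
import cv2
st(); 
cv2.imwrite("pics/c_wrist.png",optics.grab_frame("wrist"))
cv2.imwrite("pics/c_scene.png",optics.grab_frame("scene"))
print(go((340,-324,160),45,YB)); print(go((350,-324,30),45,YB))
E
```

```text
t 2.0 tip [ 339.654 -326.758  161.596] pitch 44.96296301174822 yaw -0.05262571992028324 q [-1.409 -0.296  2.457  0.943  1.023 -0.323] F [-0.094 -0.493  0.657] op 59.52176601533671
[-2.286  0.508  1.008 -0.    -0.002  0.001]
[-3.05  85.413 99.956 -0.    -0.002  0.001]
```

View pics/c_wrist.png

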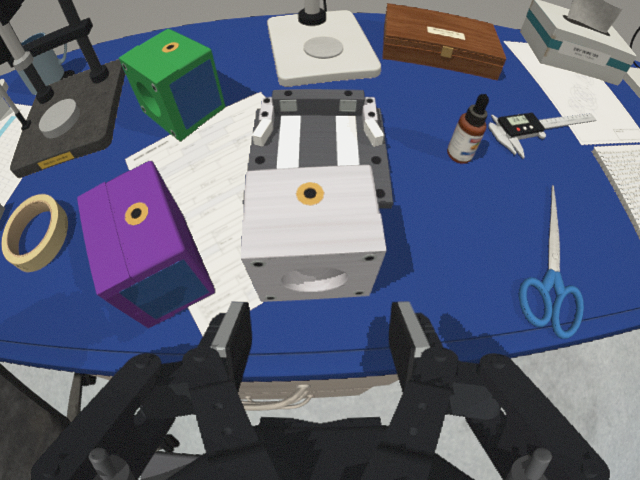

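View pics/c_scene.png

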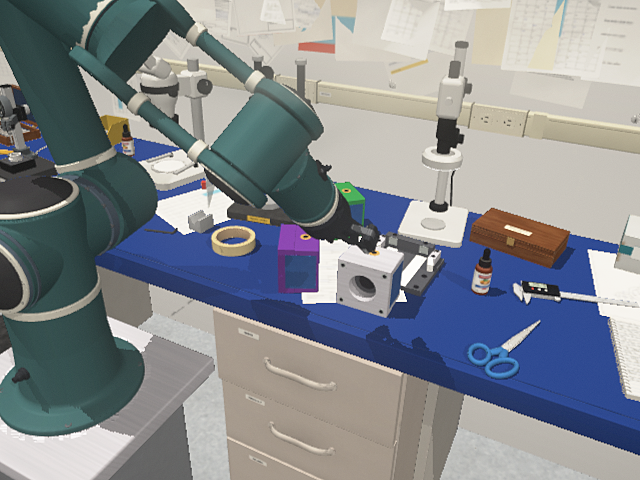

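The housing stands free, with the gripper square in front of it and the purple look-alike clear to the left. Descending to push height.

Emit:
{"name": "send_rows", "arguments": {"series": [[-3,28,33,0,0,0,0.4],[-3,57,66,0,0,0,0.4],[-3,85,100,0,0,0,0.4],[-3,85,100,0,0,0,0.4],[-3,85,100,0,0,0,0.4]]}}

```text
t: 2.6
tcp_pos: [338.4, -323.0, 41.9]
tcp_rot: [[-0.053, -0.706, 0.707], [-0.999, 0.04, -0.035], [-0.003, -0.707, -0.707]]
force: [1.0, 0.1, 0.4]
opening: 59.7
```

```bash
python3 - <<'E'
from h import *
st(); print(go((400,-329,30),45,YB))
E
```

```text
t 2.6 tip [ 350.411 -323.609   29.844] pitch 44.973431529010035 yaw -0.05300401975297919 q [-1.375  0.012  2.537  1.219  0.82  -0.732] F [0.99  0.069 0.406] op 59.680006604244035
[  2.732 -35.325  35.117  -0.      0.001  -0.003]
```

Emit:
{"name": "send_rows", "arguments": {"series": [[0,-10,10,0,0,0,0.4],[0,-18,18,0,0,0,0.4],[0,-22,22,0,0,0,0.4],[0,-24,24,0,0,0,0.4],[0,-26,26,0,0,0,0.4],[0,-28,28,0,0,0,0.4],[0.3,-30,30,0,0,0,0.4],[0.7,-32,32,0,0,0,0.4],[1.2,-34,34,0,0,0,0.4],[1.2,-34,34,0,0,0,0.4]]}}

```text
t: 3.6
tcp_pos: [386.6, -326.8, 41.8]
tcp_rot: [[-0.053, -0.706, 0.707], [-0.999, 0.04, -0.035], [-0.003, -0.707, -0.707]]
force: [-0.3, 0.9, 0.8]
opening: 59.6
```

```bash
python3 - <<'E'
from h import *
import cv2
st(); 
cv2.imwrite("pics/d_top.png",cv2.resize(optics.grab_frame("top")[185:310,325:425],(480,600),interpolation=cv2.INTER_CUBIC))
cv2.imwrite("pics/d_wrist.png",optics.grab_frame("wrist"))
E
```

```text
t 3.6 tip [ 398.594 -327.368   29.736] pitch 44.977435125933546 yaw -0.05281706719266636 q [-1.237  0.05   2.498  1.308  0.747 -0.696] F [-0.262  0.945  0.823] op 59.63110288007545
```

View pics/d_top.png

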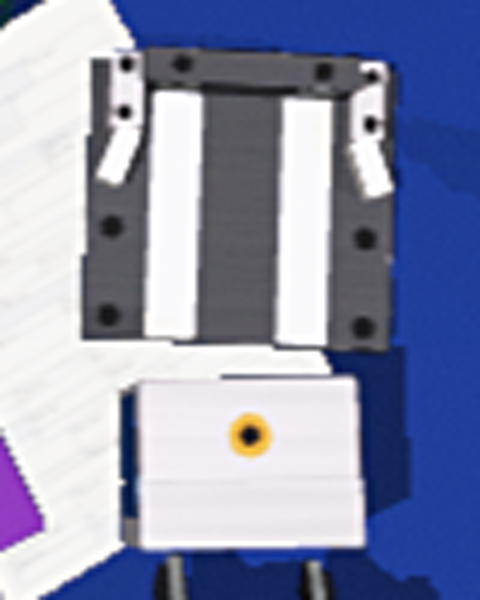

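View pics/d_wrist.png

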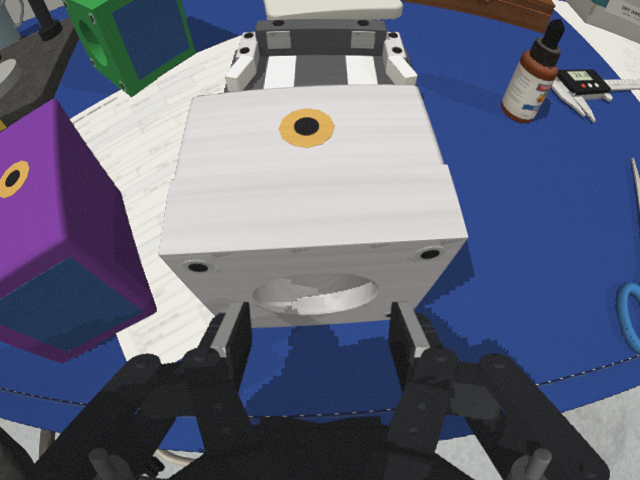

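```bash
python3 - <<'E'
from h import *
f=lambda x,y:(325+x/4.8-.4,185+y/4.8-.4)
for p in [(163,558),(188,557),(303,563),(330,563)]: print(atz("top",*f(*p),45))
E
```

```text
[ 381.287 -290.338   45.   ]
[ 381.673 -302.715   45.   ]
[ 378.269 -359.654   45.   ]
[ 378.157 -373.064   45.   ]
```

Emit:
{"name": "send_rows", "arguments": {"series": [[0,1.4,4.2,0,0,0,0.4],[0,-0.7,6.3,0,0,0,0.4],[0,-2.1,7.7,0,0,0,0.4],[0.5,-3.5,9.1,0,0,0,0.4],[1.0,-4.9,10.5,0,0,0,0.4],[1.6,-6.4,12,0,0,0,0.4],[2.1,-7.8,13.4,0,0,0,0.4],[2.6,-9.2,14.8,0,0,0,0.4],[3.1,-10.6,16.2,0,0,0,0.4],[3.6,-12,17.6,0,0,0,0.4],[3.6,-12,17.6,0,0,0,0.4]]}}

```text
t: 4.8
tcp_pos: [406.8, -330.1, 36.9]
tcp_rot: [[-0.051, -0.707, 0.706], [-0.999, 0.04, -0.033], [-0.005, -0.707, -0.708]]
force: [-3.0, 2.1, -0.3]
opening: 59.9
```

```bash
python3 - <<'E'
from h import *
import cv2
st(); 
cv2.imwrite("pics/e_top.png",cv2.resize(optics.grab_frame("top")[185:310,325:425],(480,600),interpolation=cv2.INTER_CUBIC))
E
```

```text
t 4.8 tip [ 418.811 -330.621   24.869] pitch 45.04689387406284 yaw -0.051491212464159164 q [-1.186  0.084  2.475  1.351  0.718 -0.699] F [-2.961  2.147 -0.307] op 59.90107059543034
```

View pics/e_top.png

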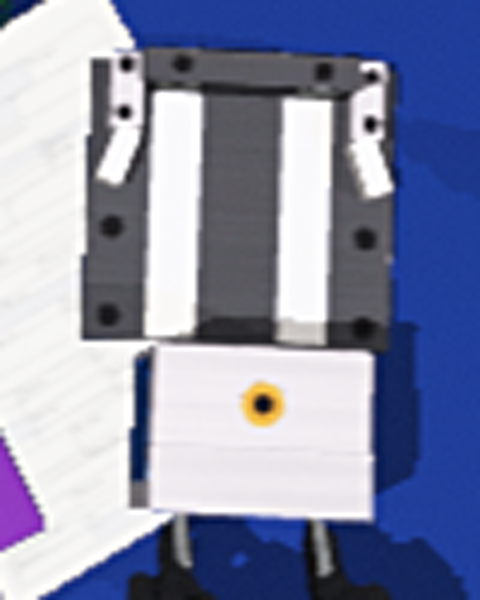

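```bash
python3 - <<'E'
from h import *
f=lambda x,y:(325+x/4.8-.4,185+y/4.8-.4)
for p in [(152,344),(374,351),(374,520),(150,514)]: print(atz("top",*f(*p),100))
E
```

```text
[ 483.176 -280.019  100.   ]
[ 479.32  -385.456  100.   ]
[ 399.97  -383.075  100.   ]
[ 403.569 -277.675  100.   ]
```

Emit:
{"name": "send_rows", "arguments": {"series": [[0,-1.4,1.4,0,0,0,0.4],[0,-2.8,2.8,0,0,0,0.4],[0,-4.2,4.2,0,0,0,0.4],[0,-5.2,5.2,0,0,0,0.4],[0,-6,6,0,0,0,0.4],[0,-6.6,6.6,0,0,0,0.4]]}}

```text
t: 5.45
tcp_pos: [413.7, -330.9, 36.4]
tcp_rot: [[-0.053, -0.709, 0.703], [-0.999, 0.04, -0.036], [-0.003, -0.704, -0.71]]
force: [-50.7, 8.2, 32.3]
opening: 60.0
```

```bash
python3 - <<'E'
from h import *
st()
E
```

```text
t 5.45 tip [ 425.649 -331.527   24.291] pitch 45.22042928408667 yaw -0.053199734341750855 q [-1.166  0.089  2.468  1.363  0.703 -0.693] F [-50.691   8.237  32.334] op 60.0035849805257
```

```bash
cat >> h.py <<'E'
def wproj(P):
    c=optics.get_calibration("wrist"); T=np.linalg.inv(c['hand_eye']); q=T[:3,:3]@np.array(P)+T[:3,3]
    v=np.array([q[0],-q[1],-q[2]]); th=np.arctan2(np.hypot(v[0],v[1]),v[2]); n=np.hypot(v[0],v[1])
    return c['cx']+c['fx']*th*v[0]/n, c['cy']+c['fy']*th*v[1]/n
E
python3 - <<'E'
from h import *
import cv2
im=optics.grab_frame("wrist"); st()
cv2.imwrite("pics/f_wrist.png",im)
for z in (-30,-20,-10,0,10,17):
  for y in (-11,0,11):
    for x in(-30,30):
      u,v=wproj((x,y,z)); cv2.circle(im,(int(u),int(v)),1,{-11:(0,255,0),0:(0,255,255),11:(0,0,255)}[y],-1)
cv2.imwrite("pics/f_w2.png",cv2.resize(im[230:430,180:460],(800,571)))
E
```

```text
t 5.5 tip [ 425.554 -331.527   24.329] pitch 45.2170390401139 yaw -0.05338823718480421 q [-1.166  0.089  2.468  1.363  0.703 -0.693] F [-41.502   7.031  27.087] op 59.64289135885411
```

View pics/f_w2.png

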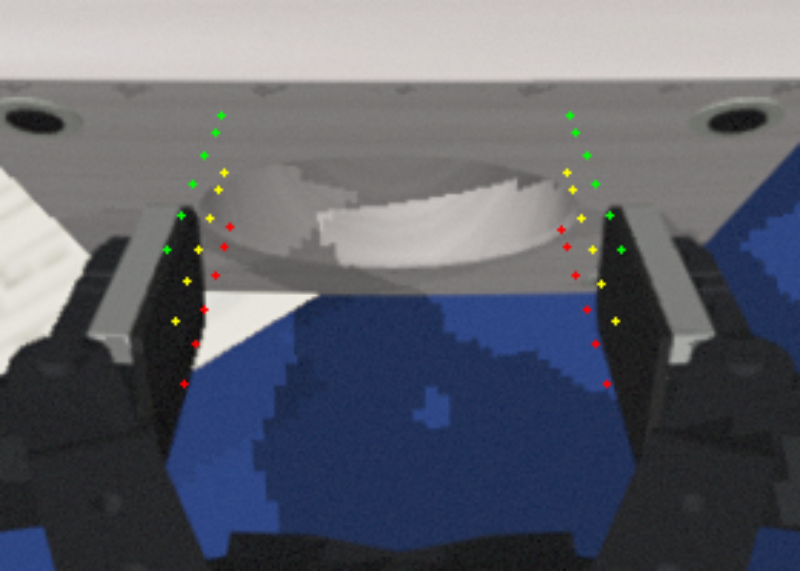

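```bash
cat >> h.py <<'E'
C0=np.array([0,-11,-17.])
def goC(c,alpha,yaw=YB,ref=None):
    o=env.observe(); R=Rt(alpha,yaw); p=np.array(c)-R@C0
    return np.r_[o['tcp_rot'].T@(p-o['tcp_pos']), Ro.from_matrix(o['tcp_rot'].T@R).as_rotvec()]
def cpos():
    o=env.observe(); return o['tcp_pos']+o['tcp_rot']@C0
E
python3 - <<'E'
from h import *
c=cpos(); print(c)
b=np.array([np.cos(YB),np.sin(YB),0])
for d,h,a in [(-20,c[2],45),(-20,88,35),(-3,88,35)]:
    q=c+d*b; q[2]=h; print(goC(q,a))
E
```

```text
[ 409.43  -330.746   56.21 ]
[  0.072  14.131 -14.047   0.004   0.001  -0.003]
[ -0.016 -11.388 -34.971   0.178   0.001  -0.003]
[ -0.039 -23.454 -22.996   0.178   0.001  -0.003]
```

Emit:
{"name": "send_rows", "arguments": {"series": [[0,5,-5,0,0,0,0.4],[0,14,-14,0.0,0,0,0.4],[0,4,-24,0.1,0,0,0.4],[0,-11.4,-35,0.178,0,-0.003,0.4],[0,-17,-29,0.178,0,-0.003,0.4],[0,-23.4,-23,0.178,0,-0.003,0.4],[0,-23.4,-23,0.178,0,-0.003,0.4]]}}

```text
t: 6.2
tcp_pos: [415.3, -331.5, 69.5]
tcp_rot: [[-0.05, -0.574, 0.818], [-0.999, 0.028, -0.042], [0.001, -0.819, -0.574]]
force: [0.7, -0.5, 0.7]
opening: 59.7
```

```bash
python3 - <<'E'
from h import *
import cv2
st(); print(cpos())
cv2.imwrite("pics/g_wrist.png",optics.grab_frame("wrist"))
cv2.imwrite("pics/g_top.png",cv2.resize(optics.grab_frame("top")[185:310,325:425],(480,600),interpolation=cv2.INTER_CUBIC))
E
```

```text
t 6.2 tip [ 429.186 -332.21    59.787] pitch 35.04438045598081 yaw -0.05020303607216925 q [-1.27   0.1    2.505  1.505  0.879 -0.9  ] F [ 0.67  -0.54   0.669] op 59.66205847047989
[ 407.695 -331.104   88.316]
```

View pics/g_wrist.png

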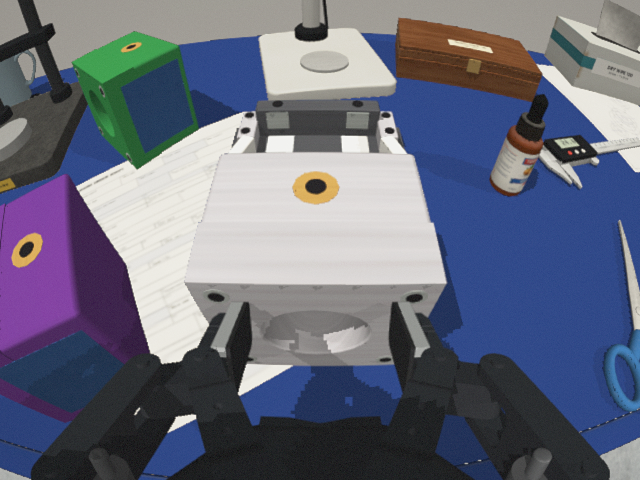

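View pics/g_top.png

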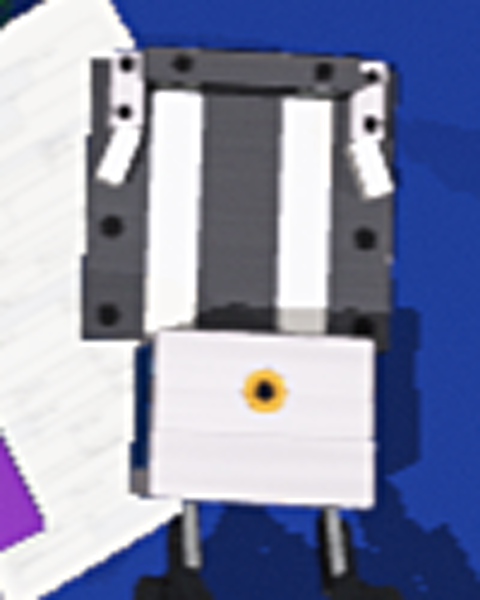

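```bash
cat >> h.py <<'E'
def tip_rows(ths,a0=35,h0=76,n0=-79.5,E=(489.3,-335.0,12.)):
    b=np.array([np.cos(YB),np.sin(YB),0]); c=cpos()
    d0=np.array([E[0],c[1],0])  # only x matters; keep current lateral line
    out=[]
    for th in ths:
        t=np.radians(th); x=n0*np.cos(t)+h0*np.sin(t); z=-n0*np.sin(t)+h0*np.cos(t)+E[2]
        s=(E[0]-c[0])/b[0]+x   # distance along b from present contact
        q=c+b*s; q[2]=z
        out.append(goC(q,a0+th))
    return np.array(out)
E
python3 - <<'E'
from h import *
for r in tip_rows([0,2,4,6,8,10,12,14,16]): print(r.round(3).tolist())
E
```

```text
[0.015, -1.447, 2.21, 0.001, 0.002, 0.002]
[0.022, -4.644, 2.461, -0.034, 0.002, 0.002]
[0.029, -7.831, 2.823, -0.069, 0.002, 0.002]
[0.036, -11.003, 3.296, -0.104, 0.002, 0.002]
[0.044, -14.157, 3.879, -0.139, 0.002, 0.002]
[0.051, -17.289, 4.572, -0.174, 0.002, 0.002]
[0.059, -20.394, 5.374, -0.209, 0.002, 0.002]
[0.066, -23.47, 6.284, -0.243, 0.002, 0.002]
[0.074, -26.512, 7.301, -0.278, 0.002, 0.002]
```

Emit:
{"name": "send_rows", "arguments": {"series": [[0,-1.4,2.2,0,0,0,0.4],[0,-4.6,2.5,-0.034,0,0,0.4],[0,-7.8,2.8,-0.069,0,0,0.4],[0,-11,3.3,-0.104,0,0,0.4],[0,-14.2,3.9,-0.139,0,0,0.4],[0,-14.2,3.9,-0.139,0,0,0.4]]}}

```text
t: 6.9
tcp_pos: [427.0, -331.8, 79.7]
tcp_rot: [[-0.048, -0.682, 0.73], [-0.999, 0.03, -0.038], [0.004, -0.731, -0.682]]
force: [-3.9, -0.6, 1.7]
opening: 59.9
```

```bash
python3 - <<'E'
from h import *
import cv2
st(); print(cpos())
cv2.imwrite("pics/h_wrist.png",optics.grab_frame("wrist"))
cv2.imwrite("pics/h_scene.png",cv2.resize(optics.grab_frame("scene")[200:330,300:460],(800,650))[:600])
E
```

```text
t 6.9 tip [ 439.418 -332.485   68.123] pitch 43.0140955991217 yaw -0.04801656825810791 q [-1.157  0.008  2.454  1.312  0.742 -0.596] F [-3.872 -0.638  1.65 ] op 59.93327826770988
[ 422.088 -331.537   99.36 ]
```

View pics/h_wrist.png

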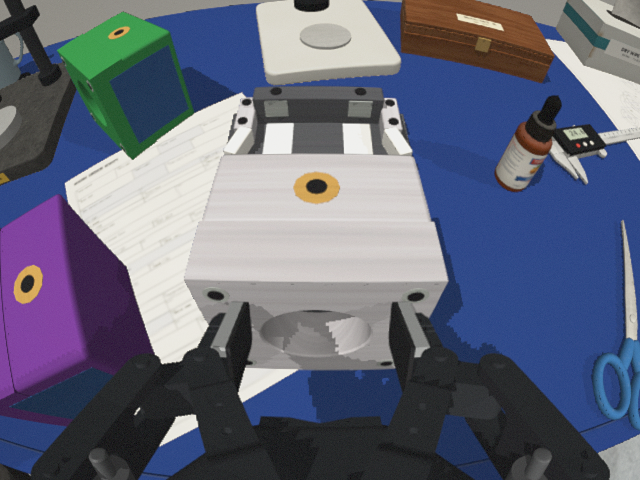

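View pics/h_scene.png

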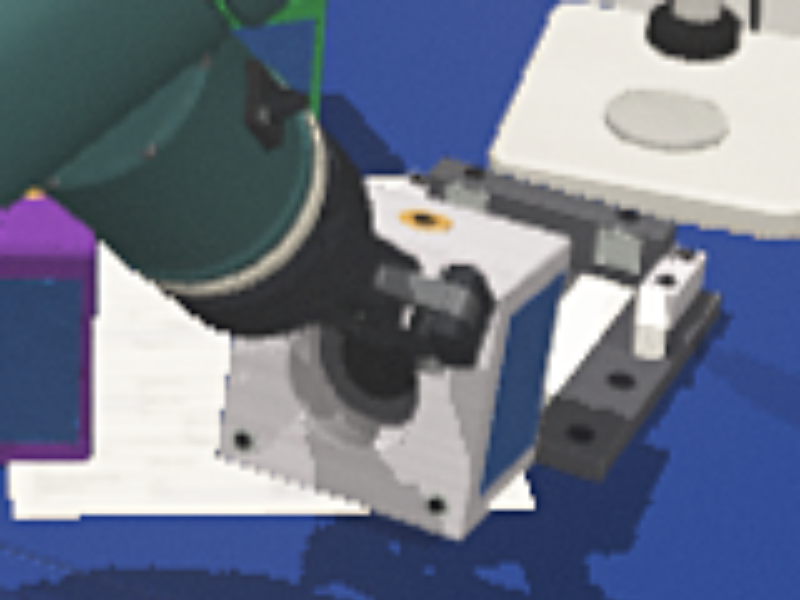

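Tipping cleanly at 8° with low force and no slip. Continuing along the arc.

```bash
python3 - <<'E'
from h import *
for r in tip_rows(range(11,45,3)): print(r.round(3).tolist())
E
```

```text
[-0.019, -4.308, 0.485, -0.053, 0.0, 0.003]
[-0.002, -9.071, 1.158, -0.105, 0.0, 0.003]
[0.014, -13.793, 2.08, -0.157, -0.0, 0.003]
[0.031, -18.46, 3.248, -0.21, -0.0, 0.003]
[0.047, -23.059, 4.659, -0.262, -0.0, 0.003]
[0.063, -27.578, 6.308, -0.315, -0.0, 0.003]
[0.079, -32.005, 8.192, -0.367, -0.0, 0.003]
[0.095, -36.327, 10.305, -0.419, -0.0, 0.003]
[0.11, -40.532, 12.641, -0.472, -0.001, 0.003]
[0.124, -44.609, 15.194, -0.524, -0.001, 0.003]
[0.139, -48.548, 17.957, -0.576, -0.001, 0.003]
[0.153, -52.336, 20.922, -0.629, -0.001, 0.003]
```

Emit:
{"name": "send_rows", "arguments": {"series": [[0,-4.3,0.5,-0.053,0,0.001,0.4],[0,-9.1,1.2,-0.105,0,0.002,0.4],[0,-13.8,2.1,-0.157,0,0.003,0.4],[0,-18.5,3.2,-0.21,0,0.003,0.4],[0,-23.1,4.7,-0.262,0,0.003,0.4],[0,-27.6,6.3,-0.315,0,0.003,0.4],[0.1,-32,8.2,-0.367,0,0.003,0.4],[0.1,-36.3,10.3,-0.419,0,0.003,0.4],[0.1,-36.3,10.3,-0.419,0,0.003,0.4]]}}

```text
t: 7.9
tcp_pos: [460.2, -333.6, 99.2]
tcp_rot: [[-0.049, -0.919, 0.391], [-0.999, 0.045, -0.02], [0.001, -0.392, -0.92]]
force: [0.3, -0.8, 0.9]
opening: 59.6
```

```bash
python3 - <<'E'
from h import *
import cv2
st(); print(cpos())
cv2.imwrite("pics/i_wrist.png",optics.grab_frame("wrist"))
cv2.imwrite("pics/i_scene.png",cv2.resize(optics.grab_frame("scene")[190:310,300:460],(800,600)))
for r in tip_rows(range(35,63,3)): print(r.round(3).tolist())
E
```

```text
t 7.9 tip [ 466.874 -333.927   83.596] pitch 66.94410804514202 yaw -0.049308646608355 q [-0.848  0.005  2.202  0.451  0.697  0.458] F [ 0.299 -0.783  0.907] op 59.592588921033574
[ 463.686 -333.737  119.188]
[0.007, -4.896, -0.026, -0.053, 0.001, 0.001]
[0.014, -9.659, 0.651, -0.106, 0.001, 0.001]
[0.02, -14.38, 1.576, -0.158, 0.001, 0.001]
[0.027, -19.046, 2.747, -0.21, 0.001, 0.001]
[0.033, -23.645, 4.16, -0.263, 0.001, 0.001]
[0.04, -28.163, 5.812, -0.315, 0.001, 0.001]
[0.047, -32.588, 7.698, -0.367, 0.001, 0.001]
[0.054, -36.909, 9.814, -0.42, 0.001, 0.001]
[0.061, -41.113, 12.152, -0.472, 0.001, 0.001]
[0.068, -45.189, 14.707, -0.525, 0.001, 0.001]
```

View pics/i_wrist.png

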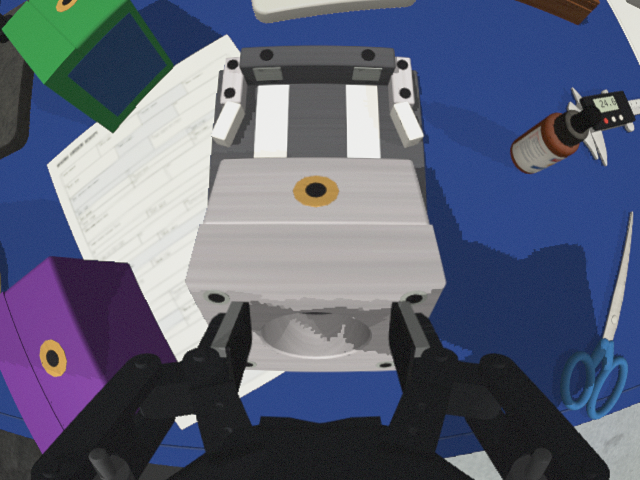

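View pics/i_scene.png

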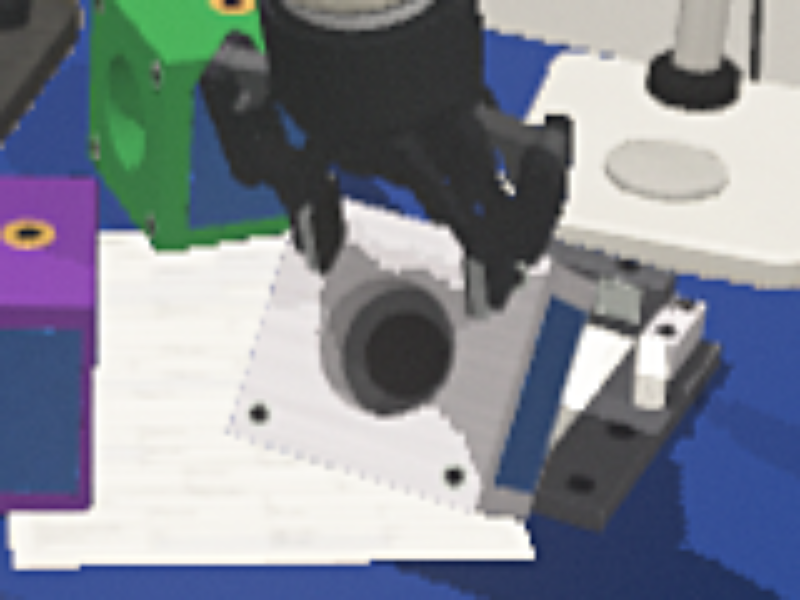

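Emit:
{"name": "send_rows", "arguments": {"series": [[0,-4.9,0,-0.053,0,0,0.4],[0,-9.7,0.6,-0.106,0,0,0.4],[0,-14.4,1.6,-0.158,0,0,0.4],[0,-19,2.7,-0.21,0,0,0.4],[0,-21.3,3.4,-0.237,0,0,0.4],[0,-23.6,4.2,-0.263,0,0,0.4],[0,-25.9,5,-0.289,0,0,0.4],[0,-28.2,5.8,-0.315,0,0,0.4],[0,-28.2,5.8,-0.315,0,0,0.4]]}}

```text
t: 8.9
tcp_pos: [487.6, -334.5, 103.8]
tcp_rot: [[-0.05, -0.995, 0.087], [-0.999, 0.05, -0.004], [-0.001, -0.087, -0.996]]
force: [0.0, -0.7, 0.6]
opening: 59.7
```

```bash
python3 - <<'E'
from h import *
import cv2
st(); print(cpos())
cv2.imwrite("pics/j_wrist.png",optics.grab_frame("wrist"))
for r in tip_rows(range(52,70,2)): print(r.round(3).tolist())
E
```

```text
t 8.9 tip [ 489.099 -334.552   86.867] pitch 85.01432021166234 yaw -0.0499618319828159 q [-0.674  0.164  1.96   0.063  0.948  0.911] F [ 0.013 -0.727  0.597] op 59.7018313763298
[ 497.092 -334.972  121.695]
[-0.001, -2.863, 0.077, -0.035, 0.001, 0.002]
[0.006, -6.05, 0.441, -0.07, 0.001, 0.002]
[0.013, -9.222, 0.917, -0.105, 0.001, 0.002]
[0.02, -12.375, 1.503, -0.14, 0.001, 0.002]
[0.027, -15.506, 2.199, -0.174, 0.001, 0.002]
[0.034, -18.611, 3.003, -0.209, 0.001, 0.002]
[0.041, -21.686, 3.915, -0.244, 0.001, 0.002]
[0.048, -24.727, 4.935, -0.279, 0.001, 0.002]
[0.055, -27.73, 6.059, -0.314, 0.001, 0.002]
```

View pics/j_wrist.png

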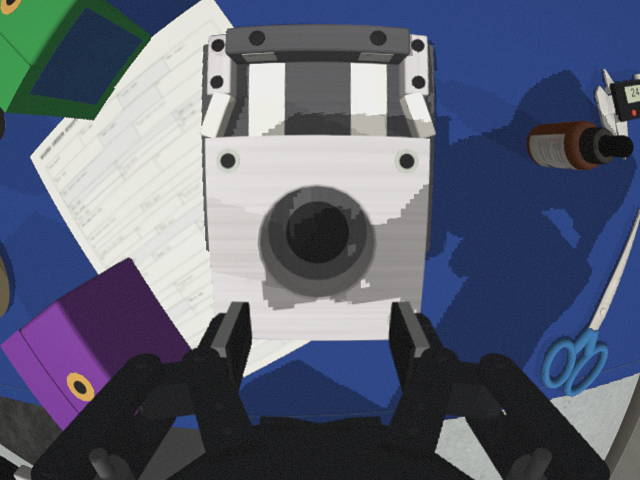

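```bash
python3 - <<'E'
from h import *
c=cpos()
print(goC((440,-332,150),60)); print(goC((430,-331,110),45))
E
```

```text
[  0.011  45.921 -30.181   0.436   0.001   0.002]
[-0.448 54.119  8.83   0.698  0.002  0.002]
```

Emit:
{"name": "send_rows", "arguments": {"series": [[0,8,-20,0.08,0,0,0.4],[0,25,-28,0.2,0,0,0.4],[0,46,-30,0.35,0,0,0.4],[0,50,-20,0.5,0,0.002,0.4],[0,54,-5,0.6,0,0.002,0.4],[-0.4,54,8.8,0.698,0,0.002,0.4],[-0.4,54,8.8,0.698,0,0.002,0.4],[-0.4,54,8.8,0.698,0,0.002,0.4]]}}

```text
t: 9.75
tcp_pos: [431.7, -329.4, 87.0]
tcp_rot: [[-0.055, -0.707, 0.705], [-0.998, 0.043, -0.035], [-0.005, -0.706, -0.708]]
force: [0.9, 0.7, -0.2]
opening: 59.9
```

```bash
python3 - <<'E'
from h import *
import cv2
st(); print(cpos())
cv2.imwrite("pics/k_wrist.png",optics.grab_frame("wrist"))
cv2.imwrite("pics/k_top.png",cv2.resize(optics.grab_frame("top")[185:310,325:425],(480,600),interpolation=cv2.INTER_CUBIC))
E
```

```text
t 9.75 tip [ 443.649 -329.974   75.011] pitch 45.06686821917828 yaw -0.05494929744818486 q [-1.121 -0.02   2.437  1.235  0.716 -0.474] F [ 0.881  0.73  -0.2  ] op 59.9152159934179
[ 427.439 -329.254  106.849]
```

View pics/k_top.png

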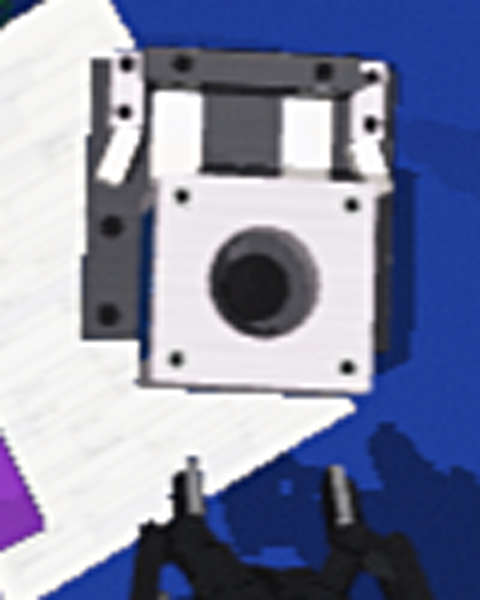

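View pics/k_wrist.png

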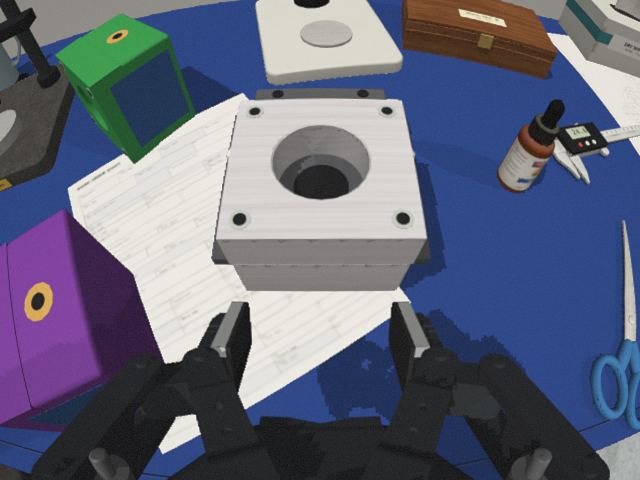

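The housing lies bore-up on the bed. Next I measure where it lies relative to the bed.

```bash
python3 - <<'E'
from h import *
f=lambda x,y:(325+x/4.8-.4,185+y/4.8-.4)
P=np.array([atz("top",*f(*p),92) for p in [(160,176),(378,182),(372,390),(153,381)]]); print(P); c=P.mean(0); print(c)
print("yaw",np.arctan2((P[0]+P[1]-P[2]-P[3])[1],(P[0]+P[1]-P[2]-P[3])[0]), -(P[0]-P[1])[0]/(P[0]-P[1])[1],-(P[3]-P[2])[0]/(P[3]-P[2])[1])
B=np.array([atz("top",*f(*p),z) for p,z in [((82,338),12),((388,350),12),((397,68),12),((92,58),12),((147,85),42),((362,93),42)]]);print(B)
# lead-ins / guides, z=30
for n,p in [("guideL inner front",(134,122)),("guideR inner front",(357,130)),("guideL inner back",(142,75)),("guideR in back",(360,85)),("stripsL",(147,338)),("stripsR",(327,347)),("stripL back",(152,92)),("stripR back",(331,98))]:
    print(n,atz("top",*f(*p),12 if 'strip' in n else 30))
for yb in (-.04,-.047,-.055):
    bx=np.array([np.cos(yb),np.sin(yb),0]);by=np.array([-np.sin(yb),np.cos(yb),0]); o=B[:4].mean(0); print(yb,(c-o)@bx,(c-o)@by)
print(cpos())
E
```

```text
[[ 564.519 -286.284   92.   ]
 [ 561.333 -391.68    92.   ]
 [ 461.242 -385.776   92.   ]
 [ 466.117 -281.166   92.   ]]
[ 513.303 -336.227   92.   ]
yaw -0.055471437282420086 -0.03023378208714145 -0.04660185092740721
[[ 492.397 -254.762   12.   ]
 [ 485.404 -412.955   12.   ]
 [ 633.349 -422.262   12.   ]
 [ 638.789 -262.014   12.   ]
 [ 618.627 -286.908   42.   ]
 [ 614.374 -396.571   42.   ]]
guideL inner front [ 601.722 -281.366   30.   ]
guideR inner front [ 597.368 -396.151   30.   ]
guideL inner back [ 626.167 -285.892   30.   ]
guideR in back [ 620.832 -398.387   30.   ]
stripsL [ 492.229 -288.282   12.   ]
stripsR [ 487.116 -381.327   12.   ]
stripL back [ 620.727 -293.133   12.   ]
stripR back [ 617.429 -387.      12.   ]
-0.04 -49.213187862368656 -0.19624145001702878
-0.047 -49.210608465257714 -0.5407261438107025
-0.055 -49.20470797117675 -0.9343895090966282
[ 428.495 -330.228  108.337]
```

```bash
sed -i 's/^YB=.*/YB=-0.046/' h.py; python3 - <<'E'
from h import *
print(goC((440,-332.6,54),45,-.046)); print(goC((456,-333.3,54),45,-.046))
E
```

```text
[ 2.035 30.09  46.703  0.002 -0.003 -0.009]
[ 1.871 18.747 58.007  0.002 -0.003 -0.009]
```

Emit:
{"name": "send_rows", "arguments": {"series": [[1,15,23,0,0,-0.005,0.4],[2,30,46.7,0,-0.003,-0.009,0.4],[2,30,46.7,0,-0.003,-0.009,0.4],[1.9,24,52,0,-0.003,-0.009,0.4],[1.9,18.7,58,0,-0.003,-0.009,0.4],[1.9,17.3,59.4,0,-0.003,-0.009,0.4],[1.9,15.9,60.8,0,-0.003,-0.009,0.4],[1.9,14.5,62.2,0,-0.003,-0.009,0.4],[1.9,13.1,63.6,0,-0.003,-0.009,0.4],[1.9,11.7,65,0,-0.003,-0.009,0.4],[1.9,10.3,66.4,0,-0.003,-0.009,0.4],[1.9,10.3,66.4,0,-0.003,-0.009,0.4]]}}

```text
t: 11.05
tcp_pos: [471.8, -334.6, 34.5]
tcp_rot: [[-0.046, -0.708, 0.705], [-0.999, 0.032, -0.033], [0.001, -0.706, -0.708]]
force: [-4.3, -0.1, 3.7]
opening: 60.0
```

```bash
python3 - <<'E'
from h import *
import cv2
st(); print(cpos())
cv2.imwrite("pics/l_wrist.png",optics.grab_frame("wrist"))
cv2.imwrite("pics/l_top.png",cv2.resize(optics.grab_frame("top")[185:310,325:425],(480,600),interpolation=cv2.INTER_CUBIC))
E
```

```text
t 11.05 tip [ 483.824 -335.202   22.463] pitch 45.10439508156111 yaw -0.046372536756601655 q [-1.034  0.151  2.402  1.452  0.635 -0.674] F [-4.286 -0.069  3.658] op 60.0292025844553
[ 467.637 -334.429   54.312]
```

View pics/l_top.png

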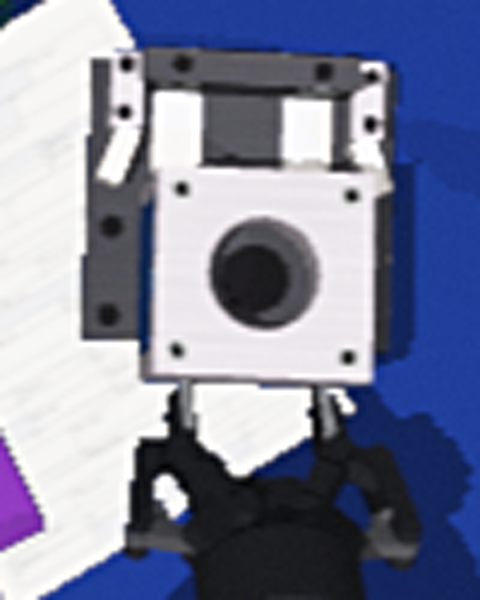

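View pics/l_wrist.png

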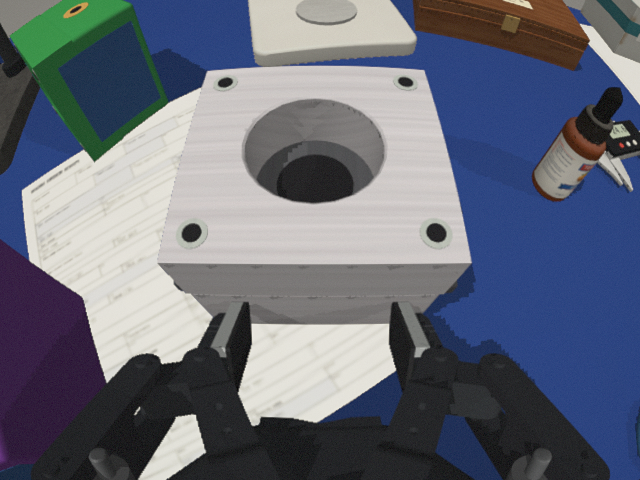

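Emit:
{"name": "send_rows", "arguments": {"series": [[0,-2,2,0,0,0,0.4],[0,-4,4,0,0,0,0.4],[0,-6,6,0,0,0,0.4],[0,-8,8,0,0,0,0.4],[0,-10,10,0,0,0,0.4],[0,-12,12,0,0,0,0.4],[0,-14,14,0,0,0,0.4],[0,-16,16,0,0,0,0.4],[0,-18,18,0,0,0,0.4],[0,-18,18,0,0,0,0.4]]}}

```text
t: 12.15
tcp_pos: [497.1, -336.0, 34.4]
tcp_rot: [[-0.047, -0.708, 0.705], [-0.999, 0.033, -0.034], [0.001, -0.706, -0.709]]
force: [-3.5, -0.3, 1.5]
opening: 59.7
```

```bash
python3 - <<'E'
from h import *
import cv2
st(); print(cpos())
cv2.imwrite("pics/m_top.png",cv2.resize(optics.grab_frame("top")[185:310,325:425],(480,600),interpolation=cv2.INTER_CUBIC))
E
```

```text
t 12.15 tip [ 509.078 -336.584   22.393] pitch 45.11411215114693 yaw -0.04695009637576866 q [-0.982  0.176  2.37   1.482  0.606 -0.657] F [-3.473 -0.348  1.534] op 59.660993539821675
[ 492.897 -335.799   54.245]
```

View pics/m_top.png

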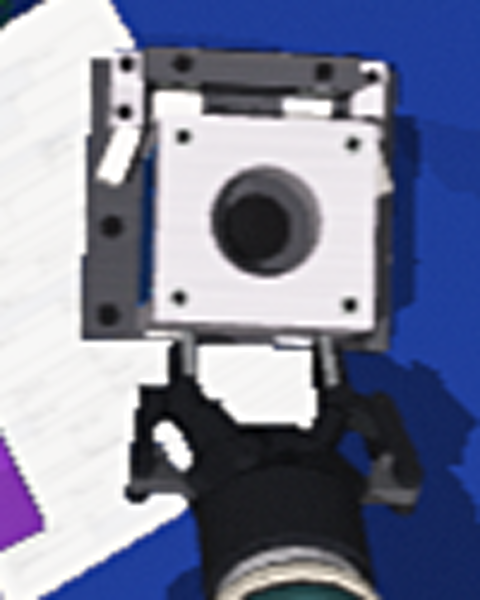

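```bash
python3 - <<'E'
from h import *
f=lambda x,y:(325+x/4.8-.4,185+y/4.8-.4)
P=np.array([atz("top",*f(*p),92) for p in [(160,114),(378,119),(375,328),(156,324)]]); c=P.mean(0); print(P,c)
o=np.array([562.5,-338.,0])
for yb in (-.041,-.047):
    bx=np.array([np.cos(yb),np.sin(yb),0]);by=np.array([-np.sin(yb),np.cos(yb),0]); print((c-o)@bx,(c-o)@by)
E
```

```text
[[ 594.73  -286.831   92.   ]
 [ 592.115 -392.61    92.   ]
 [ 490.83  -388.105   92.   ]
 [ 493.249 -283.081   92.   ]] [ 542.731 -337.657   92.   ]
-19.766248004490024 -0.46732321419902756
-19.763088290631732 -0.5859115788497001
```

Emit:
{"name": "send_rows", "arguments": {"series": [[0,-2,2,0,0,0,0.4],[0,-4,4,0,0,0,0.4],[0,-6,6,0,0,0,0.4],[0,-8,8,0,0,0,0.4],[0,-10,10,0,0,0,0.4],[0,-12,12,0,0,0,0.4],[0,-13.5,13.5,0,0,0,0.4],[0,-14.5,14.5,0,0,0,0.4],[0,-14.5,14.5,0,0,0,0.4]]}}

```text
t: 13.1
tcp_pos: [517.2, -337.1, 34.3]
tcp_rot: [[-0.047, -0.708, 0.705], [-0.999, 0.033, -0.034], [0.001, -0.705, -0.709]]
force: [-5.9, -0.4, 3.6]
opening: 59.4
```

```bash
python3 - <<'E'
from h import *
import cv2
st(); print(cpos())
cv2.imwrite("pics/n_top.png",cv2.resize(optics.grab_frame("top")[185:310,325:425],(480,600),interpolation=cv2.INTER_CUBIC))
E
```

```text
t 13.1 tip [ 529.21  -337.659   22.265] pitch 45.13331508698634 yaw -0.0474130425925296 q [-0.943  0.197  2.343  1.503  0.584 -0.643] F [-5.891 -0.396  3.644] op 59.41314225407203
[ 513.04  -336.863   54.123]
```

View pics/n_top.png

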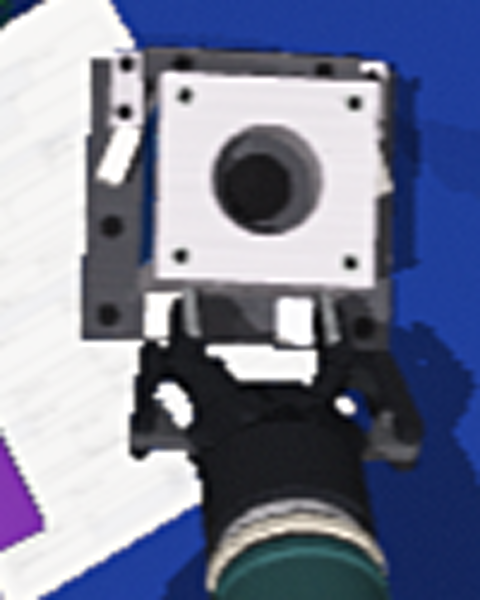

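Emit:
{"name": "send_rows", "arguments": {"series": [[0,-1,1,0,0,0,0.4],[0,-2,2,0,0,0,0.4],[0,-3,3,0,0,0,0.4],[0,-3.7,3.7,0,0,0,0.4],[0,-4.4,4.4,0,0,0,0.4],[0,-4.4,4.4,0,0,0,0.4]]}}

```text
t: 13.75
tcp_pos: [522.7, -337.4, 34.1]
tcp_rot: [[-0.048, -0.708, 0.704], [-0.999, 0.033, -0.035], [0.001, -0.705, -0.709]]
force: [-9.5, 0.7, 7.3]
opening: 60.0
```

```bash
python3 - <<'E'
from h import *
st(); print(cpos())
E
```

```text
t 13.75 tip [ 534.654 -337.97    22.046] pitch 45.172571597589986 yaw -0.04805885361575736 q [-0.933  0.202  2.335  1.508  0.578 -0.639] F [-9.533  0.71   7.319] op 60.04464705708428
[ 518.507 -337.159   53.914]
```

Emit:
{"name": "send_rows", "arguments": {"series": [[0,-0.5,0.5,0,0,0,0.4],[0,-1,1,0,0,0,0.4],[0,-1.4,1.4,0,0,0,0.4],[0,-1.4,1.4,0,0,0,0.4]]}}

```text
t: 14.15
tcp_pos: [522.9, -337.4, 33.9]
tcp_rot: [[-0.049, -0.709, 0.703], [-0.999, 0.034, -0.036], [0.002, -0.704, -0.71]]
force: [-22.1, 2.4, 15.7]
opening: 60.0
```

```bash
python3 - <<'E'
from h import *
st(); print(cpos())
E
```

```text
t 14.15 tip [ 534.842 -337.968   21.836] pitch 45.24024886048917 yaw -0.04904750175160454 q [-0.931  0.202  2.335  1.508  0.575 -0.637] F [-22.055   2.414  15.671] op 59.99386115830458
[ 518.734 -337.129   53.724]
```

It's seated: the force rises with no further motion. One more light press, then retreat.

Emit:
{"name": "send_rows", "arguments": {"series": [[0,-0.5,0.7,0,0,0,0.4],[0,-0.5,0.7,0,0,0,0.4],[0,1,-1,0,0,0,0.4],[0,4,-4,0,0,0,0.4],[0,12,-12,0,0,0,0.4],[0,25,-25,0,0,0,0.4],[0,40,-40,0,0,0,0.4],[0,40,-70,0,0,0,0.4],[0,40,-110,0,0,0,0.4],[0,40,-140,0,0,0,0.4],[0,40,-140,0,0,0,0.4]]}}

```text
t: 15.25
tcp_pos: [394.8, -332.8, 107.7]
tcp_rot: [[-0.051, -0.708, 0.704], [-0.999, 0.032, -0.041], [0.006, -0.705, -0.709]]
force: [-0.2, -0.3, 0.4]
opening: 59.9
```

```bash
python3 - <<'E'
from h import *
import cv2
st()
t=optics.grab_frame("top"); cv2.imwrite("pics/o_top.png",t)
cv2.imwrite("pics/o_top2.png",cv2.resize(t[185:310,325:425],(480,600),interpolation=cv2.INTER_CUBIC))
cv2.imwrite("pics/o_wrist.png",optics.grab_frame("wrist"))
cv2.imwrite("pics/o_scene.png",optics.grab_frame("scene"))
E
```

```text
t 15.25 tip [ 406.8   -333.517   95.64 ] pitch 45.137494937467245 yaw -0.051401538672557506 q [-1.217 -0.099  2.456  1.134  0.794 -0.44 ] F [-0.24  -0.306  0.365] op 59.8888481462594
```

View pics/o_top2.png

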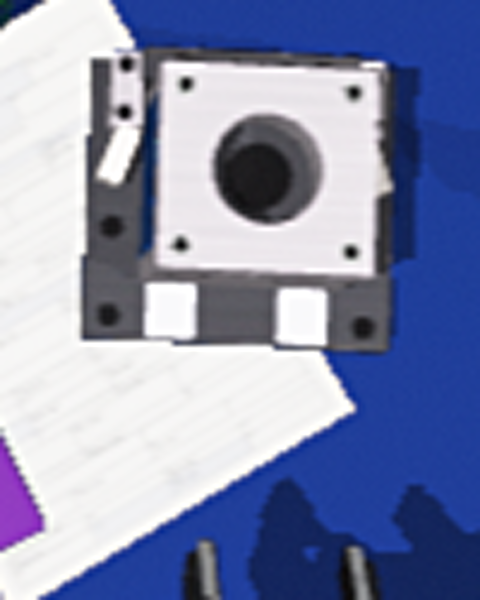

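View pics/o_wrist.png

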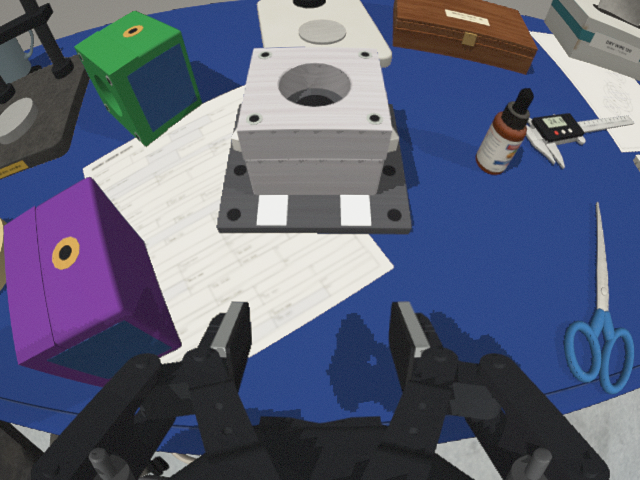

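View pics/o_scene.png

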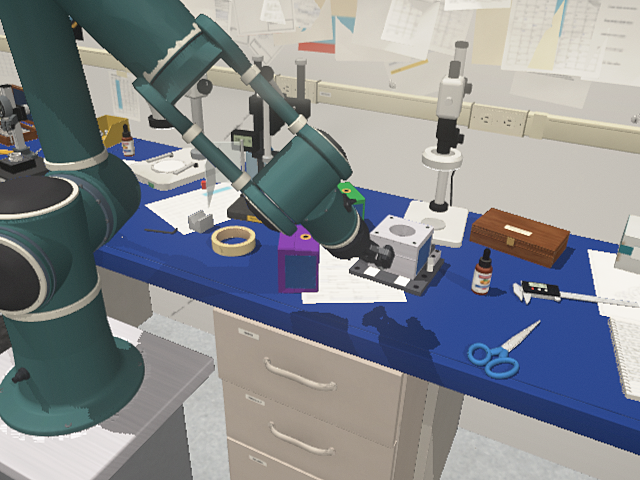

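View pics/o_top.png

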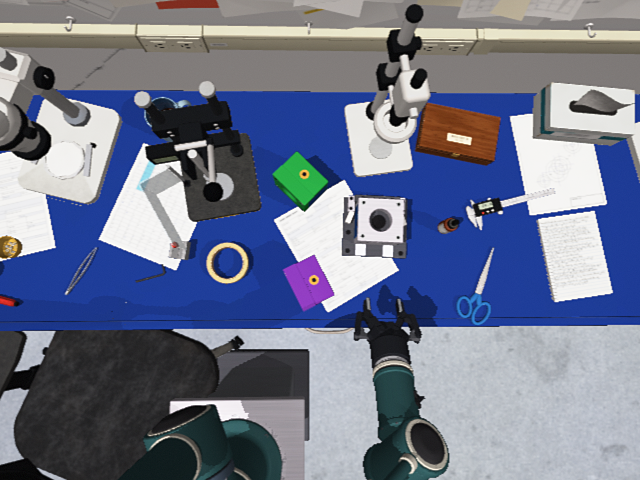

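```bash
python3 - <<'E'
from h import *
f=lambda x,y:(325+x/4.8-.4,185+y/4.8-.4)
P=np.array([atz("top",*f(*p),92) for p in [(162,60),(380,68),(376,275),(156,269)]]); c=P.mean(0); print(P,c)
o=np.array([562.5,-338.,0])
for yb in (-.041,-.047):
    bx=np.array([np.cos(yb),np.sin(yb),0]);by=np.array([-np.sin(yb),np.cos(yb),0]); print((c-o)@bx,(c-o)@by)
# wrist: ray to planes z=12 for foot bottom corners and bed front corners
c=optics.get_calibration("wrist"); s=env.observe()
def w(u,v,z):
    x,y=u-c['cx'],v-c['cy']; r=np.hypot(x,y); th=r/c['fx']; d=np.array([np.sin(th)*x/r,-np.sin(th)*y/r,-np.cos(th)])
    H=c['hand_eye']; o=s['tcp_pos']+s['tcp_rot']@H[:3,3]; d=s['tcp_rot']@H[:3,:3]@d; return o+d*(z-o[2])/d[2]
for n,p in [("footL",(252,194)),("footR",(380,194)),("bedL",(218,232)),("bedR",(412,232))]: print(n,w(*p,12))
E
```

```text
[[ 621.214 -288.281   92.   ]
 [ 617.193 -394.345   92.   ]
 [ 516.291 -389.353   92.   ]
 [ 519.6   -283.552   92.   ]] [ 568.574 -338.883   92.   ]
6.105477488512359 -0.6331013375064708
6.109166175480692 -0.5964572965823028
footL [ 523.626 -281.086   12.   ]
footR [ 518.271 -388.317   12.   ]
bedL [ 488.756 -254.581   12.   ]
bedR [ 481.095 -409.72    12.   ]
```

```bash
python3 - <<'E'
from plant import env
print(env.close_job())
E
```

```text
the job is handed in; nothing more can be done
None
```

The housing is lying bore-up on the bed, fully home between the guides and against the stop. The arm has drawn back, and I handed the job in at about 15.4 s.

I pushed it up to the bed's front edge with two spread fingertips, centring and squaring it on the way. I then followed the tipping arc until it dropped over. Last, I pushed on the foot face, slowing towards the end, until the force rose to about 22 N with almost no further movement. One more light press followed before the retreat.

**Last checks**
- **Position:** in the top camera the housing's centre is at x = +6.1 mm and y = −0.6 mm in the bed frame, against a target of +6 and 0.
- **Squareness:** it is square to within about 0.01 rad, which is as fine as the pictures resolve.
- **Bystanders:** the V-block, tape roll and oil bottle stand where they were, and nothing fell.
- **Robot:** the gripper reads no contact. The highest force I read was about 61 N, when the housing first met the bed edge. Forces were read at the end of each move, not in between.

**Disagreements**
- **Fingertip position:** with the jaws part open, the fingertips stood about 30 mm farther back than the stated tip reach. I found this in the pictures and used the measured contact point instead. So the first push was at about 56 mm height rather than 30 mm, but the housing still slid.
- **Bed heading:** readings of the bed's angle from different edges varied between −0.04 and −0.06 rad.

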